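# Hold a sign post square on its base while the adhesive pad grips

## Task

The short aluminium post on the steel base plate leans on its soft foam adhesive pad and has to be held square. Slide the roll of black tape straight up off the post without forcing the post over and lay it flat on the bench clear of the plate, then take the blue L-shaped assembly square and press its heel into the corner between plate and post, on the side the post leans towards and centred on the post, until the foot is flat on the plate, the upright is flush against the post and the post stands upright. Finish while still gripping the square and pressing it firmly against both plate and post, with the fingers off the post, and leave the letters and glue bottles around it where they are.

Things in the scene. Friction and masses are not known exactly. Their poses are not given: they have to be found in the camera images.
- plate: dark steel base plate lying on the bench, 160 (x) x 100 (y) x 10 (z) mm, heavy, does not move. Origin: centre of its underside; z up. The post stands on it at x = +45 mm, y = 0.
- corner (a point): point on the plate's top face (10 mm above the bench) under the middle of the post's face that looks to the plate's -x: the corner into which the square's heel goes. At x = +37 mm, y = 0, z = 10 mm of the plate, axes as the plate's.
- post: short square aluminium tube with a black end plug, 16 x 16 mm, its top 58 mm above the plate's top face. Its underside rests on a 2 mm black foam pad. Origin: middle of its foot, 1 mm above the plate's top face, where it pivots; z along the post, y parallel to the plate's y; it cannot turn about its own axis.
- post_lean (a joint): lean of the post, rad: 0 = upright, positive = leaning towards the plate's -x. It starts leaning by 0.07 to 0.11. The foam is springy: pushing the post upright takes about 0.3 to 0.45 N m (6 to 8 N near its top) and it leans again when let go. Only this one direction gives; beyond +0.20 or -0.08 the pad would tear.
- tape_roll: roll of black tape, 64 mm outside diameter, 18 mm high, 50 g, lying flat on the plate round the post; its hole takes 30 mm. Origin: centre of its underside, z along its axis. Can be gripped across its outside from above, the post standing up between the fingers (the post's top is 40 mm above the roll's top).
- square: blue aluminium L (assembly square), 20 mm thick (y), about 0.18 kg, standing on its foot on the bench. Origin: the heel (outer corner), mid thickness. Foot: 96 mm to -x, 18 mm high, underside z = 0. Upright: 100 mm up z, x = -18 to 0 mm; its outer face x = 0 goes against the post. 3 mm relief at the heel. Seated: origin at the corner point, x along the plate's x.
- square_grip (a point): centre of the upright leg 85 mm above the underside (15 mm below its top): a grip across the 20 mm thickness (along the square's y) here stays above the post. Axes as the square's.
- letter_five: loose red figure, 50 x 36 x 12 mm, a bystander; origin at the centre of its underside
- letter_z: loose white letter, 42 x 32 x 12 mm, a bystander; origin at the centre of its underside
- glue_bottle: white glue bottle with red nozzle, 45 mm diameter, 138 mm high, a bystander; origin at the centre of its underside
- cyano_bottle: small bottle with a blue cap, 27 mm diameter, 69 mm high, a bystander; origin at the centre of its underside
Not all that is in view belongs to the job. Of the things like the tape_roll, leave any that is green, red or yellow; of the rest the larger one is meant.

How it is judged:
By the outcome, as a careful person would: the job done as asked, in the order asked, and still so for the second after the job is handed in, while the arm keeps its last pose, push and grip.
It also fails if it takes over 58 s, if anything falls off the work surface, if the arm or the gripper's body presses on something with over 40 N, if the wrist force passes 120 N, or if a joint passes its speed limit or range.

## Robot

A 6-joint arm with a two-finger parallel gripper is mounted at the origin on a cart in front of the work surface, level with it; the furniture and walls round the work are solid. World frame = base frame: x ahead of the robot, y to its left, z up, the work surface at z = 0. Lengths are in mm, angles in rad, forces in N, time in s.
With the tool pointing down it reaches from about 275 to 1000 mm from the base axis. Payload 8.4 kg.
Tool frame: the origin (TCP) lies between the finger pads; the fingertips stand 8 mm ahead of it and the grasp point (between the pads) lies 11 mm behind it (tcp_to_tips is the distance from the TCP to the fingertips, in mm); z points along the fingers, y is the line along which they close (so a half turn about z gives the same grasp; the last joint's range is limited). The gripper opens to 85 mm and grips with 20 to 120 N. Pads are 22 mm wide; open, the fingers measure 114 mm over their backs; the gripper's body (76 mm by 85 mm) begins 54 mm behind the grasp point. The pads swing forward as they close: fully open they stand 13 mm farther back than shut.
Start: joints at [1.141, 0.353, 1.633, -0, 1.155, -0.002], TCP at [259.293, 568.679, 239.281] pointing down, gripper open.
Joint ranges: [-2.63, 2.63], [-0.92, 2.1], [0.06, 2.66], [-1.3, 4.44], [0, 2.69], [-3.02, 3.02]. Speed limits (rad/s): [2.22, 2.22, 2.79, 3.14, 3.14, 3.14].

## Interface

Orientations are given as [roll, pitch, yaw] about the fixed x, y, z axes, in that order (R = Rz(yaw) Ry(pitch) Rx(roll)).
In Python, from rig import * gives the robot as it stands.
- The arm moves only by the tool step_arm, never from a script. Its argument "motion" is a list of rows, each an object with "claw": the finger opening in mm, from 0 to 85.4; "delta_pos": the shift along the tool's x, y, z in mm, a list of three; "turn": the turn about the tool's z in rad. In form: [{"claw": claw, "delta_pos": [dx, dy, dz], "turn": turn}, ...]. A call has 1 to 8 rows; each row shifts and turns the commanded pose from where the row before left it, along the tool's axes as they then stand; what a row does not reach is not made up. A row lasts 1/12 s, in which the tool goes at most 41.7 mm and 7.16 degrees, less where a joint would pass 70% of its speed; a pose out of reach is approached as far as the arm can. A call is refused whole if a number of a shift passes 41.7 or a number of a turn 0.125, either way. A call with a gripper value outside its range is refused whole. The fingers move at their own pace and stop on an object; "force" is the grip in N (left out, the last holds). Time passes only in rows, so rows that do not move let the fingers close. It gives the time, the measured TCP pose, the force, the opening and the grip force at its end, in the units of the state.
- sense(): the state, without advancing time (a new reading comes with each control period).
- grab_frame(name): name is "scene" or "top" or "wrist"; returns a dict with "img" (420x560x3 uint8, red, green, blue), "vertical_fov" (degrees; the focal length in pixels is half the picture's height over the tangent of half this angle, whatever the lens; pixels are square), "cx", "cy" (the principal point, pixels), "D" ([k1, k2, p1, p2, k3] as OpenCV has them; the pictures are not rectified), "R" (3x3) and "t" (3): a world point X has camera coordinates R X + t. Camera axes: x right, y down, z forward; pixel columns grow to the right and rows downward; lengths in mm; the calibration is good to about 2 mm. A picture is of the moment at which its call begins. There is no depth.
- sign_off(): hands the job in; it is judged then, once.
The state is a dict: "clock": time; "qpos": joint angles; "qvel": joint speeds; "joint_efforts": joint torques, N m; "eef_pos": TCP position; "tcp_rot": TCP orientation; "contact_force": force on the tool from outside, world axes, zero at the start; "wrist_torque": the same for the moment, N m; "opening": opening from 0.0 (shut) to 1.0 (fully open); "grasp_force": force on a finger pad.
Only numpy, scipy, OpenCV 4.12 (cv2) and the standard library are available. Lean on these libraries where they do the work, as an engineer would, in place of code of your own. Each camera call takes 0.05 s, during which the arm holds its last target. There are 200 camera calls.

## Working session

There is one attempt and no reset: what is moved stays moved. The work goes in short steps, Python scripts to look and compute and a tool call to move; the robot and the scene stay as the last step left them, time stands still between calls to the robot, and variables do not carry over. Pictures are saved under pics/ and viewed, at most 10 in all, crops included, and the job is handed in when it is done.

Besides the shell and the picture viewer there is one more tool, called after ">>>" as name([rows], argument=value, ...), one row to a line, values as JSON. step_arm: Moves the arm, as the interface text tells. Its arguments: {"type":"object","properties":{"motion":{"type":"array","items":{"type":"object","properties":{"claw":{"type":"number"},"delta_pos":{"type":"array","items":{"type":"number"}},"turn":{"type":"number"}}}},"force":{"type":"number"}},"required":["motion"]}

```bash
mkdir -p pics; ls; python3 - <<'E'
from rig import *
import cv2
print(sense())
for n in("scene","top"):
    f=grab_frame(n); cv2.imwrite(f"pics/{n}0.png",f["img"][:,:,::-1]); print(n,f["vertical_fov"],f["cx"],f["cy"],f["D"],f["R"],f["t"])
E
```

```text
pics
{'clock': 0.0, 'qpos': array([ 1.14056383e+00,  3.53657253e-01,  1.63414136e+00,  1.77232127e-05,
        1.15520973e+00, -2.43567467e-03]), 'qvel': array([-0.00127681,  0.00109385,  0.00074222, -0.00110878, -0.00143431,
        0.0004637 ]), 'joint_efforts': array([ 6.37581579e-04, -6.05279231e+01, -3.42065406e+01,  1.61973062e-04,
        9.61502868e-03, -1.41638969e-05]), 'eef_pos': array([259.11002689, 568.23927898, 238.55290107]), 'tcp_rot': array([-3.14017701e+00, -1.96525667e-05,  2.71378865e+00]), 'contact_force': array([ 0.03452654, -0.61298837, -0.5250791 ]), 'wrist_torque': array([ 0.03634053,  0.00131734, -0.01336185]), 'grasp_force': 0.0, 'opening': 0.9982050174567981}
scene 52.974980283003916 278.9837958637212 202.70095555305932 [-0.01286564  0.          0.          0.          0.        ] [[-0.61240283 -0.79048562  0.00975975]
 [-0.43980119  0.33041089 -0.83510691]
 [ 0.65691528 -0.51571419 -0.55000108]] [302.76611655 319.24264656 542.68427605]
top 54.291175160967875 280.4070284511286 212.1999854359967 [-0.03082658  0.          0.          0.          0.        ] [[ 0.02635452 -0.99955739 -0.013801  ]
 [-0.99324692 -0.02462273 -0.11337667]
 [ 0.11298667  0.01669579 -0.99345622]] [-40.6962486  543.69382385 854.31336548]
```

View pics/top0.png

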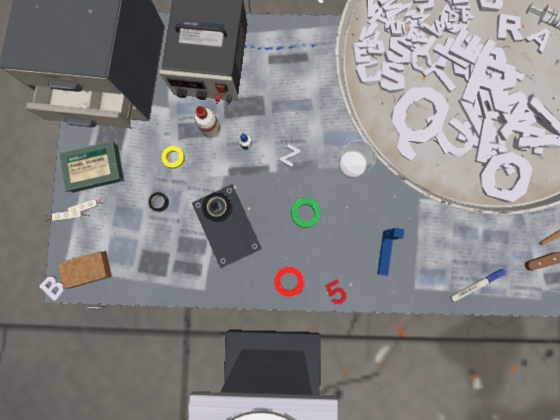

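View pics/scene0.png

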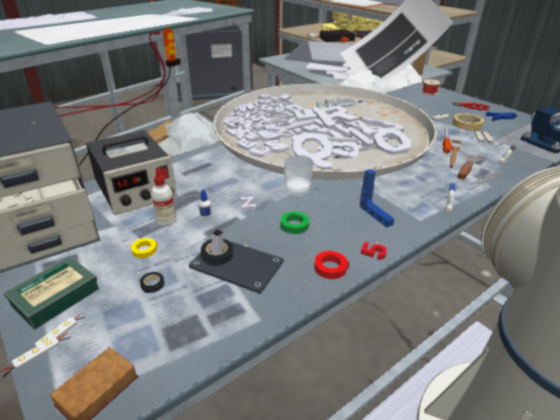

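The top view shows the plate around (228,228), a black roll on the post at (215,207), the square at (390,250), the 5 at (336,292), the Z at (290,155), and the bottles at (205,120) and (245,141). The rolls are: black (215,207) large, black (158,202) small, green (306,212), red (289,282) and yellow (173,156). The large black one fits: it is around the post.

```bash
cat > h.py <<'E'
import numpy as np, cv2
from rig import *
def K(f):
    F=f["img"].shape[0]/2/np.tan(np.radians(f["vertical_fov"]/2))
    return np.array([[F,0,f["cx"]],[0,F,f["cy"]],[0,0,1.]])
def ray(f,uv):
    p=cv2.undistortPoints(np.array(uv,float).reshape(-1,1,2),K(f),np.array(f["D"],float)).reshape(-1,2)
    R=np.array(f["R"]);t=np.array(f["t"])
    return -R.T@t, np.c_[p,np.ones(len(p))]@R
def plane(f,uv,z):
    o,d=ray(f,uv); return o+d*((z-o[2])/d[:,2])[:,None]
def proj(f,X):
    return cv2.projectPoints(np.array(X,float).reshape(-1,1,3),cv2.Rodrigues(np.array(f["R"]))[0],np.array(f["t"],float),K(f),np.array(f["D"],float))[0].reshape(-1,2)
def biggest(m,near=None):
    c,_=cv2.findContours(m.astype(np.uint8),cv2.RETR_EXTERNAL,cv2.CHAIN_APPROX_NONE)
    return max(c,key=cv2.contourArea)
E
python3 - <<'E'
from h import *
np.set_printoptions(precision=1,suppress=True)
f=grab_frame("top"); im=f["img"].astype(int); hsv=cv2.cvtColor(f["img"],cv2.COLOR_RGB2HSV)
m=(im.max(2)<85); m[:180]=0;m[275:]=0;m[:,:188]=0;m[:,268:]=0
c=biggest(m); r=cv2.minAreaRect(c); b=cv2.boxPoints(r); print("plate px",r,b); P=plane(f,b,10);print(P, np.linalg.norm(np.diff(P,axis=0),axis=1), P.mean(0))
m=(hsv[...,0]>100)&(hsv[...,0]<125)&(hsv[...,1]>130); m[:220]=0; m[285:]=0; m[:,:360]=0;m[:,420:]=0
c=biggest(m); r=cv2.minAreaRect(c); print("square",r); P=plane(f,cv2.boxPoints(r),18); print(P)
a=cv2.resize(f["img"][175:285,180:280],None,fx=4,fy=4,interpolation=2)
b=cv2.resize(f["img"][220:285,365:415],None,fx=4*110/65,fy=4*110/65,interpolation=2)
b=cv2.resize(b,(b.shape[1],a.shape[0])); cv2.imwrite("pics/c1.png",np.hstack([a,b])[:,:,::-1])
E
```

```text
plate px ((225.98629760742188, 225.36985778808594), (71.5051498413086, 44.856239318847656), 65.55604553222656) [[190.8 202.1]
 [231.6 183.5]
 [261.2 248.6]
 [220.4 267.2]]
[[564.6 173.8  10. ]
 [608.6  84.3  10. ]
 [465.5  13.5  10. ]
 [422.7 101.6  10. ]] [ 99.8 159.6  97.9] [515.4  93.3  10. ]
square ((387.800048828125, 250.1000213623047), (18.657434463500977, 49.64775848388672), 18.43494987487793)
[[ 424.  -225.3   18. ]
 [ 526.7 -259.3   18. ]
 [ 514.8 -297.8   18. ]
 [ 412.4 -263.4   18. ]]
```

View pics/c1.png

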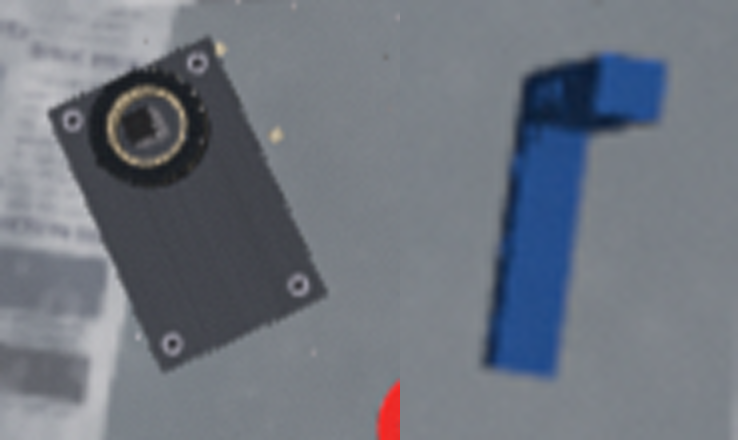

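>>> step_arm([
  {"claw":85,"delta_pos":[-28.6,-18.2,0],"turn":0},
  {"claw":85,"delta_pos":[-28.6,-18.2,0],"turn":0},
  {"claw":85,"delta_pos":[-28.6,-18.2,0],"turn":0},
  {"claw":85,"delta_pos":[-28.6,-18.2,0],"turn":0},
  {"claw":85,"delta_pos":[-28.6,-18.2,0],"turn":0},
  {"claw":85,"delta_pos":[-28.6,-18.2,0],"turn":0},
  {"claw":85,"delta_pos":[-28.6,-18.2,0],"turn":0},
  {"claw":85,"delta_pos":[-28.6,-18.2,0],"turn":0},
])

```text
clock: 0.82
eef_pos: [407.6, 339.7, 239.2]
tcp_rot: [-3.141, -0.0, 2.714]
contact_force: [0.4, 0.7, 1.1]
opening: 0.994
grasp_force: 0.0
```

>>> step_arm([
  {"claw":85,"delta_pos":[-28.6,-18.2,0],"turn":0},
  {"claw":85,"delta_pos":[-28.6,-18.2,0],"turn":0},
  {"claw":85,"delta_pos":[-28.6,-18.2,0],"turn":0},
  {"claw":85,"delta_pos":[-28.6,-18.2,0],"turn":0},
  {"claw":85,"delta_pos":[-28.6,-18.2,0],"turn":0},
  {"claw":85,"delta_pos":[-28.6,-18.2,0],"turn":0},
  {"claw":85,"delta_pos":[-28.6,-18.2,0],"turn":0},
  {"claw":85,"delta_pos":[-28.6,-18.2,0],"turn":0},
])

```text
clock: 1.48
eef_pos: [555.4, 112.2, 239.2]
tcp_rot: [-3.141, -0.0, 2.714]
contact_force: [1.4, 0.9, 0.6]
opening: 0.994
grasp_force: 0.0
```

>>> step_arm([
  {"delta_pos":[0,0,0],"turn":0.125,"claw":85},
  {"delta_pos":[0,0,0],"turn":0.125,"claw":85},
  {"delta_pos":[0,0,0],"turn":0.125,"claw":85},
  {"delta_pos":[0,0,0],"turn":0.125,"claw":85},
  {"delta_pos":[0,0,0],"turn":0.125,"claw":85},
  {"delta_pos":[0,0,0],"turn":0.125,"claw":85},
  {"delta_pos":[0,0,0],"turn":0.125,"claw":85},
  {"delta_pos":[0,0,0],"turn":0.125,"claw":85},
])

```text
clock: 2.15
eef_pos: [554.6, 113.8, 239.0]
tcp_rot: [-3.141, 0.0, 1.708]
contact_force: [0.0, -0.0, -0.9]
opening: 0.996
grasp_force: 0.0
```

>>> step_arm([
  {"delta_pos":[0,0,0],"turn":0.125,"claw":85},
  {"delta_pos":[0,0,0],"turn":0.125,"claw":85},
  {"delta_pos":[0,0,0],"turn":0.125,"claw":85},
  {"delta_pos":[0,0,0],"turn":0.125,"claw":85},
  {"delta_pos":[0,0,0],"turn":0.125,"claw":85},
  {"delta_pos":[0,0,0],"turn":0.125,"claw":85},
  {"delta_pos":[0,0,0],"turn":0.125,"claw":85},
  {"delta_pos":[0,0,0],"turn":0.125,"claw":85},
])

```text
clock: 2.82
eef_pos: [554.6, 113.9, 239.0]
tcp_rot: [-3.141, 0.0, 0.708]
contact_force: [0.2, -0.5, 0.1]
opening: 0.992
grasp_force: 0.0
```

>>> step_arm([
  {"delta_pos":[0,0,0],"turn":0.125,"claw":85},
  {"delta_pos":[0,0,0],"turn":0.125,"claw":85},
  {"delta_pos":[0,0,0],"turn":0,"claw":85},
  {"delta_pos":[0,0,0],"turn":0,"claw":85},
])

```text
clock: 3.15
eef_pos: [554.7, 113.8, 239.1]
tcp_rot: [-3.142, 0.0, 0.468]
contact_force: [0.2, 0.7, -0.5]
opening: 0.996
grasp_force: 0.0
```

```bash
python3 - <<'E'
from h import *
np.set_printoptions(precision=3,suppress=True)
s=sense(); print(s["clock"],s["eef_pos"],s["tcp_rot"],s["qpos"],s["contact_force"])
f=grab_frame("wrist"); cv2.imwrite("pics/w1.png",f["img"][:,:,::-1]); np.savez("w1.npz",**f)
print(f["R"],-f["R"].T@f["t"]); print(proj(f,[[555.6,113.5,10],[586.6,129,10],[515,93,10]]))
E
```

```text
3.15 [554.717 113.848 239.119] [-3.142  0.     0.468] [ 0.2    0.263  1.761 -0.     1.118  1.303] [ 0.166  0.697 -0.538]
[[ 0.45  -0.893 -0.001]
 [-0.859 -0.433  0.273]
 [-0.244 -0.122 -0.962]] [615.984 144.882 374.971]
[[284.727 180.943]
 [284.836 153.028]
 [284.729 215.541]]
```

View pics/w1.png

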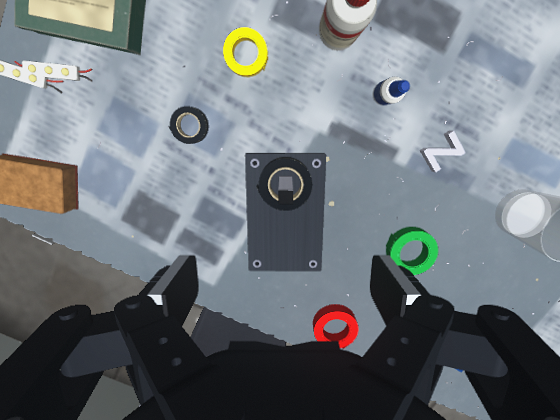

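The wrist view has the plate at (246..325,153..271), the roll ring at (285,183), and the post's black plug at (285,197). The fingers are at the bottom.

```bash
python3 - <<'E'
from h import *
np.set_printoptions(precision=3,suppress=True)
f=dict(np.load("w1.npz")); im=f["img"].astype(int); g=im.max(2)
def box(m,x0,x1,y0,y1):
    o=np.zeros(m.shape,bool); o[y0:y1,x0:x1]=m[y0:y1,x0:x1]; return o
c=biggest(box(g<105,240,335,148,278)); r=cv2.minAreaRect(c); b=cv2.boxPoints(r); P=plane(f,b,10)
print(r,P,P.mean(0),np.linalg.norm(np.diff(P,axis=0),axis=1))
m=box(g<32,250,325,150,218); c=biggest(m); (u,v),rad=cv2.minEnclosingCircle(c); e=cv2.fitEllipse(c); print("ring",u,v,rad,e, plane(f,[[u,v],e[0]],28), plane(f,[[u-rad,v],[u+rad,v]],28))
# hole: light cardboard ring
sat=cv2.cvtColor(f["img"],cv2.COLOR_RGB2HSV); hb=box((g>130)&(im[...,0]-im[...,2]>25),255,318,155,212); c=np.argwhere(hb)[:,::-1]; e=cv2.fitEllipse(c.astype(np.float32)); print("card",e,plane(f,[e[0]],28))
a=cv2.resize(f["img"][145:225,235:335],None,fx=8,fy=7.5,interpolation=2); a=cv2.resize(f["img"][150:220,240:330],None,fx=8,fy=8,interpolation=2)
cv2.imwrite("pics/w1c.png",a[:,:,::-1])
E
```

```text
((285.5, 211.5), (117.0, 79.0), 90.0) [[565.25  171.535  10.   ]
 [608.814  85.087  10.   ]
 [469.994   8.338  10.   ]
 [421.15  105.19   10.   ]] [516.302  92.538  10.   ] [ 96.804 158.623 108.472]Traceback (most recent call last):
  File "<stdin>", line 8, in <module>
cv2.error: OpenCV(4.12.0) /io/opencv/modules/imgproc/src/shapedescr.cpp:361: error: (-201:Incorrect size of input array) There should be at least 5 points to fit the ellipse in function 'fitEllipseNoDirect'
```

```bash
python3 - <<'E'
from h import *
np.set_printoptions(precision=3,suppress=True)
f=dict(np.load("w1.npz")); im=f["img"].astype(int); g=im.max(2)
def box(m,x0,x1,y0,y1):
    o=np.zeros(m.shape,bool); o[y0:y1,x0:x1]=m[y0:y1,x0:x1]; return o
c=biggest(box(g<105,240,335,148,278)); q=cv2.approxPolyDP(cv2.convexHull(c),6,True).reshape(-1,2); P=plane(f,q,10)
print(q,P,P.mean(0),np.linalg.norm(np.diff(P,axis=0),axis=1))
print(np.percentile(g[170:200,262:310],[5,25,50,75,95]), g[184,240:330:2],g[155:220:2,285])
a=cv2.resize(f["img"][150:220,240:330],None,fx=8,fy=8,interpolation=2)
cv2.imwrite("pics/w1c.png",a[:,:,::-1])
E
```

```text
[[324 153]
 [320 270]
 [250 270]
 [246 153]] [[608.26   86.182  10.   ]
 [466.912  14.48   10.   ]
 [423.637 100.285  10.   ]
 [565.25  171.535  10.   ]] [516.015  93.12   10.   ] [158.494  96.101 158.528]
[ 40.   44.   77.  105.  188.1] [198 197 196  94  80  82  82  82  81  63  45  45  46  43 208  72  79  81
  78  88 135 131 130 131 130 130 109  78  79  77  58 215  54  43  43  41
  55  79  77  79  78  78  78 150 149] [ 86  39  48  48  46  45 133 119  80  81  77 134 132 132 130 131 131 108
  39  42  41  41  42  42  39  40  41  38  80  78  79  78  78]
```

View pics/w1c.png

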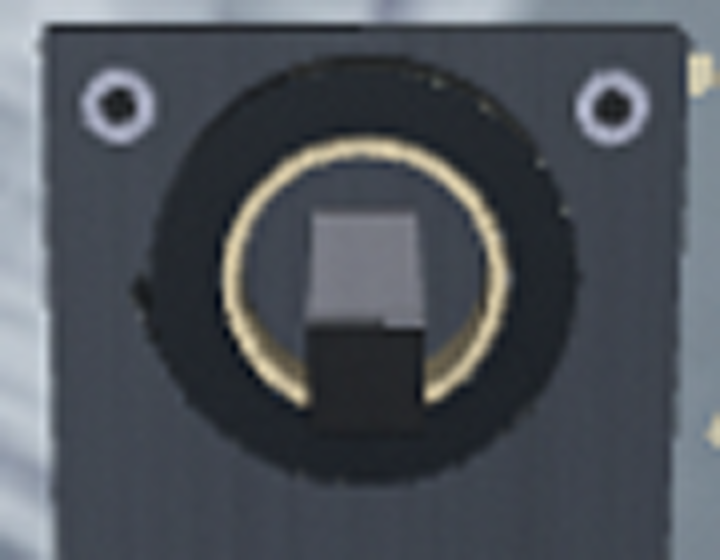

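The crop shows the cardboard rim at u 267.8..304 with its top at v=167. The roll's bottom edge is at v=210.6. The plug covers u 278.5..293, v 190.4..204.4.

```bash
python3 - <<'E'
from h import *
np.set_printoptions(precision=2,suppress=True)
f=dict(np.load("w1.npz"))
c=np.array([516,93.1,0]); yaw=np.arctan2(71.5,141.5); print("yaw",yaw)
def pl(X): d=X-c; return np.c_[d[:,0]*np.cos(yaw)+d[:,1]*np.sin(yaw),-d[:,0]*np.sin(yaw)+d[:,1]*np.cos(yaw)]
print("plug",pl(plane(f,[[278.5,190.4],[293,190.4],[293,204.4],[278.5,204.4]],68)))
print("rim",pl(plane(f,[[267.8,184.4],[304,184.4],[286,167]],28)))
print("ring out",pl(plane(f,[[258.75,184.4],[312.2,184.4],[286,210.6]],28)))
print("face base",pl(plane(f,[[279.5,176.5],[291.5,176.5]],12)))
E
```

```text
yaw 0.4678788954552399
plug [[45.15  7.11]
 [45.14 -8.34]
 [29.69 -8.45]
 [29.7   7.2 ]]
rim [[ 43.73  20.66]
 [ 43.68 -22.7 ]
 [ 64.56  -1.12]]
ring out [[ 43.74  31.51]
 [ 43.68 -32.52]
 [ 11.01  -1.16]]
face base [[50.53  6.85]
 [50.51 -8.07]]
```

>>> step_arm([
  {"claw":85,"delta_pos":[-0.9,1.9,30],"turn":0},
  {"claw":85,"delta_pos":[0,0,35],"turn":0},
  {"claw":85,"delta_pos":[0,0,35],"turn":0},
  {"claw":85,"delta_pos":[0,0,35],"turn":0},
  {"claw":85,"delta_pos":[0,0,30],"turn":0},
  {"claw":85,"delta_pos":[0,0,24],"turn":0},
  {"claw":85,"delta_pos":[0,0,18],"turn":0},
  {"claw":85,"delta_pos":[0,0,10],"turn":0},
])

```text
clock: 3.87
eef_pos: [553.5, 111.5, 19.9]
tcp_rot: [-3.141, 0.003, 0.467]
contact_force: [0.3, -0.0, 0.4]
opening: 0.999
grasp_force: 0.0
```

>>> step_arm([
  {"claw":72,"delta_pos":[0,0,0],"turn":0},
  {"claw":66,"delta_pos":[0,0,0],"turn":0},
  {"claw":60,"delta_pos":[0,0,0],"turn":0},
  {"claw":60,"delta_pos":[0,0,0],"turn":0},
  {"claw":60,"delta_pos":[0,0,0],"turn":0},
  {"claw":60,"delta_pos":[0,0,0],"turn":0},
], force=25)

```text
clock: 4.37
eef_pos: [555.6, 111.9, 23.3]
tcp_rot: [3.141, -0.002, 0.464]
contact_force: [-0.1, -0.3, 4.7]
opening: 0.727
grasp_force: 27.8
```

```bash
python3 - <<'E'
from h import *
f=grab_frame("wrist"); g=grab_frame("scene")
a=cv2.resize(g["img"][170:310,130:310],(540,420),interpolation=2)
cv2.imwrite("pics/w2.png",np.hstack([f["img"][60:,140:420][:,:],cv2.resize(a,(463,360))])[:,:,::-1])
E
```

```text
(no output)
```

View pics/w2.png

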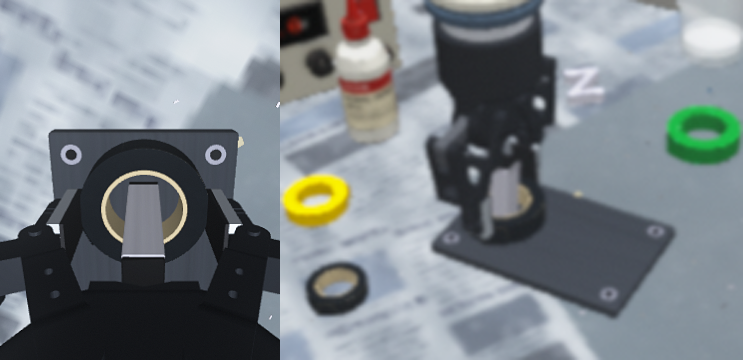

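The grip is on the large black roll, with the post standing free in its hole. I'll lift along the leaning post's axis.

>>> step_arm([
  {"claw":58,"delta_pos":[0,0,-3],"turn":0},
  {"claw":58,"delta_pos":[-0.6,0,-6],"turn":0},
  {"claw":58,"delta_pos":[-0.7,0,-8],"turn":0},
  {"claw":58,"delta_pos":[-0.8,0,-9],"turn":0},
], force=30)

```text
clock: 4.8
eef_pos: [552.7, 110.8, 48.9]
tcp_rot: [-3.141, 0.0, 0.464]
contact_force: [-1.2, 0.5, -0.3]
opening: 0.723
grasp_force: 32.7
```

>>> step_arm([
  {"claw":58,"delta_pos":[-0.9,0,-10],"turn":0},
  {"claw":58,"delta_pos":[-0.9,0,-10],"turn":0},
  {"claw":58,"delta_pos":[-0.9,0,-10],"turn":0},
  {"claw":58,"delta_pos":[-0.5,0,-10],"turn":0},
  {"claw":58,"delta_pos":[0,0,-15],"turn":0},
  {"claw":58,"delta_pos":[0,0,-25],"turn":0},
  {"claw":58,"delta_pos":[0,0,-25],"turn":0},
  {"claw":58,"delta_pos":[0,0,0],"turn":0},
])

```text
clock: 5.47
eef_pos: [552.8, 109.9, 158.5]
tcp_rot: [3.14, -0.007, 0.464]
contact_force: [1.8, 0.1, 0.3]
opening: 0.726
grasp_force: 32.8
```

```bash
python3 - <<'E'
from h import *
np.set_printoptions(precision=1,suppress=True)
s=sense();print(s["clock"],s["eef_pos"],s["contact_force"])
f=grab_frame("top"); hsv=cv2.cvtColor(f["img"],cv2.COLOR_RGB2HSV)
# free spot candidates: known obstacles in world
for n,p,z in[("yellow",(173,156),0),("smallblack",(158,202),0),("green",(306,212),0),("red",(289,282),0),("5",(336,292),0),("Z",(290,155),0),("box",(108,165),0),("brick",(85,270),0),("leds",(78,210),0),("edge",(200,300),0),("glue",(212,128),0),("cup",(353,163),0),("cap",(246,146),0)]: print(n,plane(f,[p],z)[0])
cv2.imwrite("pics/t2.png",f["img"][:,:,::-1])
E
```

```text
5.4667 [552.8 109.9 158.5] [1.8 0.1 0.3]
yellow [671.2 222.7   0. ]
smallblack [564.4 250.7   0. ]
green [549.9 -83.4   0. ]
red [394.4 -49.2   0. ]
5 [ 375.5 -152.5    0. ]
Z [679.4 -44.6   0. ]
box [647.1 371.9   0. ]
brick [407.4 406.4   0. ]
leds [541.7 433.3   0. ]
edge [349.8 145.    0. ]
glue [739.  136.2   0. ]
cup [ 664.2 -187.7    0. ]
cap [698.2  56.3   0. ]
```

View pics/t2.png

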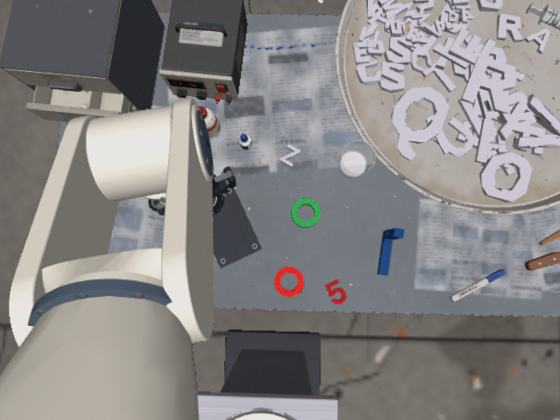

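>>> step_arm([
  {"claw":58,"delta_pos":[-6,-26.3,0],"turn":0},
  {"claw":58,"delta_pos":[-6,-26.3,0],"turn":0},
  {"claw":58,"delta_pos":[-6,-26.3,0],"turn":0},
  {"claw":58,"delta_pos":[-6,-26.3,0],"turn":0},
  {"claw":58,"delta_pos":[-6,-26.3,0],"turn":0},
  {"claw":58,"delta_pos":[-6,-26.3,0],"turn":0},
  {"claw":58,"delta_pos":[0,0,30],"turn":0},
  {"claw":58,"delta_pos":[0,0,30],"turn":0},
])

```text
clock: 6.18
eef_pos: [447.4, 236.1, 93.7]
tcp_rot: [-3.141, -0.004, 0.466]
contact_force: [0.4, 0.8, -0.4]
opening: 0.72
grasp_force: 32.9
```

>>> step_arm([
  {"claw":58,"delta_pos":[0,0,30],"turn":0},
  {"claw":58,"delta_pos":[0,0,25],"turn":0},
  {"claw":58,"delta_pos":[0,0,15],"turn":0},
  {"claw":58,"delta_pos":[0,0,8],"turn":0},
  {"claw":58,"delta_pos":[0,0,3],"turn":0},
  {"claw":58,"delta_pos":[0,0,0],"turn":0},
])

```text
clock: 6.68
eef_pos: [446.3, 233.9, 12.3]
tcp_rot: [-3.142, 0.003, 0.464]
contact_force: [0.0, -0.2, -0.4]
opening: 0.726
grasp_force: 35.6
```

>>> step_arm([
  {"claw":58,"delta_pos":[0,0,1],"turn":0},
  {"claw":58,"delta_pos":[0,0,1],"turn":0},
  {"claw":58,"delta_pos":[0,0,0],"turn":0},
])

```text
clock: 6.93
eef_pos: [446.8, 234.1, 12.0]
tcp_rot: [-3.142, 0.001, 0.464]
contact_force: [-8.2, -3.7, 27.1]
opening: 0.72
grasp_force: 38.3
```

>>> step_arm([
  {"claw":70,"delta_pos":[0,0,0],"turn":0},
  {"claw":80,"delta_pos":[0,0,0],"turn":0},
  {"claw":85,"delta_pos":[0,0,0],"turn":0},
  {"claw":85,"delta_pos":[0,0,0],"turn":0},
  {"claw":85,"delta_pos":[0,0,-20],"turn":0},
  {"claw":85,"delta_pos":[0,0,-40],"turn":0},
  {"claw":85,"delta_pos":[0,0,-40],"turn":0},
  {"claw":85,"delta_pos":[0,0,-40],"turn":0},
])

```text
clock: 7.6
eef_pos: [446.7, 234.1, 151.4]
tcp_rot: [3.142, 0.002, 0.464]
contact_force: [1.8, 0.4, -0.1]
opening: 0.996
grasp_force: 0.0
```

>>> step_arm([
  {"claw":85,"delta_pos":[0,0,-40],"turn":0},
  {"claw":85,"delta_pos":[0,0,-40],"turn":0},
  {"claw":85,"delta_pos":[0,0,0],"turn":0},
])

```text
clock: 7.85
eef_pos: [450.8, 236.2, 237.9]
tcp_rot: [-3.141, -0.011, 0.464]
contact_force: [1.0, 1.4, 0.9]
opening: 0.995
grasp_force: 0.0
```

```bash
python3 - <<'E'
from h import *
np.set_printoptions(precision=1,suppress=True)
f=grab_frame("top"); s=grab_frame("scene")
for n,g in(("top",f),("scene",s)):
    hsv=cv2.cvtColor(g["img"],cv2.COLOR_RGB2HSV)
    m=(hsv[...,0]>102)&(hsv[...,0]<122)&(hsv[...,1]>140)
    o=np.zeros_like(m)
    if n=="top": o[222:285,365:412]=m[222:285,365:412]
    else: o[160:235,350:400]=m[160:235,350:400]
    c=biggest(o); q=cv2.approxPolyDP(cv2.convexHull(c),1.5,True).reshape(-1,2); print(n,q.tolist())
a=cv2.resize(f["img"][218:283,362:417],None,fx=6.5,fy=6.5,interpolation=2); b=cv2.resize(s["img"][160:235,345:405],(338,422),interpolation=2)
cv2.imwrite("pics/sq.png",np.hstack([a[:422],b])[:,:,::-1])
E
```

```text
top [[402, 229], [403, 233], [387, 274], [378, 273], [384, 232], [395, 228]]
scene [[368, 170], [373, 171], [392, 218], [392, 223], [389, 225], [381, 222], [361, 205], [366, 171]]
```

View pics/sq.png

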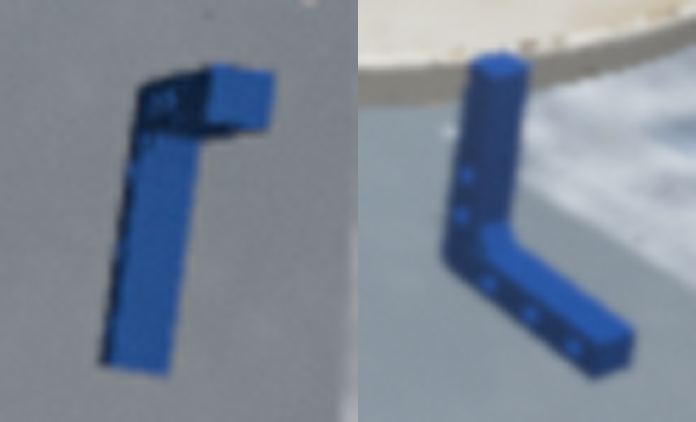

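The crop shows the upright's top face at top-view px (393.8,228.2)-(404.3,229.1)-(403.8,238)-(393.5,238), and the foot's right edge from (392.5,239.5) to (387.8,275.8).

```bash
python3 - <<'E'
from h import *
np.set_printoptions(precision=3,suppress=True)
f=grab_frame("top")
P=plane(f,[[393.8,228.2],[404.3,229.1],[403.8,238],[393.5,238]],100); print(P,P.mean(0))
Q=plane(f,[[392.5,239.5],[387.8,275.8]],18); d=Q[0]-Q[1]; print(Q,np.arctan2(d[1],d[0]),np.linalg.norm(d))
s=sense(); print(s["eef_pos"],s["tcp_rot"])
E
```

```text
[[ 510.377 -253.094  100.   ]
 [ 509.104 -273.879  100.   ]
 [ 491.473 -272.769  100.   ]
 [ 490.974 -252.422  100.   ]] [ 500.482 -263.041  100.   ]
[[ 492.361 -271.589   18.   ]
 [ 414.017 -261.255   18.   ]] -0.13114030579047226 79.02329435283595
[447.202 234.356 230.275] [-3.142 -0.     0.464]
```

>>> step_arm([
  {"claw":85,"delta_pos":[-11.7,31.3,0],"turn":0},
  {"claw":85,"delta_pos":[-11.7,31.3,0],"turn":0},
  {"claw":85,"delta_pos":[-11.7,31.3,0],"turn":0},
  {"claw":85,"delta_pos":[-11.7,31.3,0],"turn":0},
  {"claw":85,"delta_pos":[-11.7,31.3,0],"turn":0},
  {"claw":85,"delta_pos":[-11.7,31.3,0],"turn":0},
  {"claw":85,"delta_pos":[-11.7,31.3,0],"turn":0},
  {"claw":85,"delta_pos":[-11.7,31.3,0],"turn":0},
])

```text
clock: 8.67
eef_pos: [474.3, -32.9, 228.2]
tcp_rot: [-3.14, 0.003, 0.464]
contact_force: [1.0, -0.2, 0.2]
opening: 1.001
grasp_force: 0.0
```

>>> step_arm([
  {"claw":85,"delta_pos":[-11.7,31.3,0],"turn":0},
  {"claw":75,"delta_pos":[-11.7,31.3,0],"turn":0},
  {"claw":65,"delta_pos":[-11.7,31.3,0],"turn":0},
  {"claw":60,"delta_pos":[-11.7,31.3,0],"turn":0},
  {"claw":60,"delta_pos":[-11.7,31.3,0],"turn":0},
  {"claw":60,"delta_pos":[-11.7,31.3,0],"turn":0},
  {"claw":60,"delta_pos":[-11.7,31.3,0],"turn":0},
  {"claw":60,"delta_pos":[0,0,0],"turn":0.119},
])

```text
clock: 9.33
eef_pos: [500.0, -268.6, 227.9]
tcp_rot: [-3.141, 0.002, 0.346]
contact_force: [-0.6, 0.2, 0.3]
opening: 0.704
grasp_force: 0.0
```

>>> step_arm([
  {"claw":60,"delta_pos":[0,0,0],"turn":0.119},
  {"claw":60,"delta_pos":[0,0,0],"turn":0.119},
  {"claw":60,"delta_pos":[0,0,0],"turn":0.119},
  {"claw":60,"delta_pos":[0,0,0],"turn":0.119},
  {"claw":60,"delta_pos":[0,0,0],"turn":0},
  {"claw":60,"delta_pos":[0,0,0],"turn":0},
])

```text
clock: 9.83
eef_pos: [499.6, -263.6, 228.4]
tcp_rot: [-3.14, 0.003, -0.128]
contact_force: [0.1, -0.8, 0.3]
opening: 0.704
grasp_force: 0.0
```

```bash
python3 - <<'E'
from h import *
np.set_printoptions(precision=3,suppress=True)
s=sense(); print(s["clock"],s["eef_pos"],s["tcp_rot"],s["qpos"])
f=grab_frame("wrist"); np.savez("w3.npz",**f)
hsv=cv2.cvtColor(f["img"],cv2.COLOR_RGB2HSV); m=(hsv[...,0]>102)&(hsv[...,0]<122)&(hsv[...,1]>140); m[330:]=0
c=biggest(m); print(cv2.boundingRect(c)); q=cv2.approxPolyDP(cv2.convexHull(c),2.5,True).reshape(-1,2); print(q.tolist())
x,y,w,h=cv2.boundingRect(c); a=f["img"][max(y-10,0):y+h+10,x-10:x+w+10]; k=min(780/a.shape[1],580/a.shape[0]); print(k,x,y)
cv2.imwrite("pics/w3.png",cv2.resize(a,None,fx=k,fy=k,interpolation=2)[:,:,::-1])
E
```

```text
9.8333 [ 499.599 -263.586  228.449] [-3.14   0.003 -0.128] [-0.488  0.273  1.773 -0.     1.099  1.21 ]
(273, 173, 21, 77)
[[291, 173], [290, 249], [275, 248], [273, 189], [276, 173]]
5.979381443298969 273 173
```

View pics/w3.png

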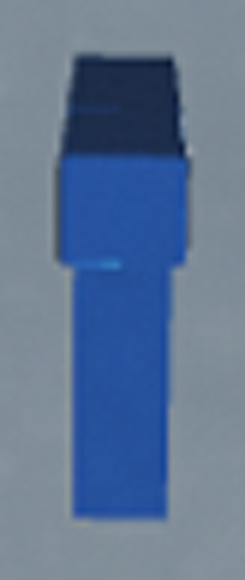

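The crop gives the upright's top face at u 273.4..294.3, v 188.9..207.3, and the foot end at u 275.2..291.1, v 249.6.

```bash
python3 - <<'E'
from h import *
np.set_printoptions(precision=2,suppress=True)
f=dict(np.load("w3.npz"))
P=plane(f,[[273.4,188.9],[294.3,188.9],[294.3,207.3],[273.4,207.3]],100); Q=plane(f,[[275.2,249.6],[291.1,249.6]],18)
a=P.mean(0);b=Q.mean(0);d=a-b; print(P,a,Q,b,np.arctan2(d[1],d[0]),np.hypot(*d[:2]))
E
```

```text
[[ 512.3  -255.43  100.  ]
 [ 509.86 -274.42  100.  ]
 [ 492.46 -272.34  100.  ]
 [ 494.94 -253.01  100.  ]] [ 502.39 -263.8   100.  ] [[ 416.39 -241.41   18.  ]
 [ 413.81 -261.52   18.  ]] [ 415.1  -251.47   18.  ] -0.14033257431149113 88.15660116599375
```

>>> step_arm([
  {"claw":60,"delta_pos":[2.5,0,30],"turn":0.007},
  {"claw":60,"delta_pos":[0,0,30],"turn":0},
  {"claw":60,"delta_pos":[0,0,30],"turn":0},
  {"claw":60,"delta_pos":[0,0,30],"turn":0},
  {"claw":60,"delta_pos":[0,0,22],"turn":0},
  {"claw":60,"delta_pos":[0,0,12],"turn":0},
  {"claw":40,"delta_pos":[0,0,0],"turn":0},
  {"claw":30,"delta_pos":[0,0,0],"turn":0},
])

```text
clock: 10.55
eef_pos: [502.8, -264.2, 76.2]
tcp_rot: [-3.141, 0.001, -0.137]
contact_force: [-0.1, -0.3, 0.4]
opening: 0.428
grasp_force: 0.0
```

>>> step_arm([
  {"claw":22,"delta_pos":[0,0,0],"turn":0},
  {"claw":16,"delta_pos":[0,0,0],"turn":0},
  {"claw":12,"delta_pos":[0,0,0],"turn":0},
  {"claw":10,"delta_pos":[0,0,0],"turn":0},
  {"claw":10,"delta_pos":[0,0,0],"turn":0},
], force=30)

```text
clock: 10.97
eef_pos: [504.0, -264.8, 77.7]
tcp_rot: [3.141, -0.003, -0.138]
contact_force: [0.8, 0.8, 7.1]
opening: 0.226
grasp_force: 34.4
```

>>> step_arm([
  {"claw":5,"delta_pos":[0,0,0],"turn":0},
  {"claw":5,"delta_pos":[0,0,0],"turn":0},
  {"claw":5,"delta_pos":[0,0,0],"turn":0},
  {"claw":5,"delta_pos":[0,0,0],"turn":0},
], force=90)

```text
clock: 11.3
eef_pos: [504.0, -264.8, 77.8]
tcp_rot: [3.141, -0.003, -0.138]
contact_force: [-0.4, 0.3, 9.0]
opening: 0.216
grasp_force: 88.1
```

>>> step_arm([
  {"claw":5,"delta_pos":[0,0,-10],"turn":0},
  {"claw":5,"delta_pos":[0,0,-20],"turn":0},
  {"claw":5,"delta_pos":[0,0,-30],"turn":0},
  {"claw":5,"delta_pos":[0,0,-20],"turn":0},
  {"claw":5,"delta_pos":[0,0,0],"turn":-0.1},
  {"claw":5,"delta_pos":[0,0,0],"turn":-0.1},
  {"claw":5,"delta_pos":[0,0,0],"turn":-0.1},
  {"claw":5,"delta_pos":[0,0,0],"turn":-0.1},
])

```text
clock: 11.97
eef_pos: [502.6, -264.2, 157.1]
tcp_rot: [3.141, -0.0, 0.267]
contact_force: [-0.6, 0.2, -1.8]
opening: 0.221
grasp_force: 88.0
```

>>> step_arm([
  {"claw":5,"delta_pos":[0,0,0],"turn":-0.1},
  {"claw":5,"delta_pos":[0,0,0],"turn":-0.104},
  {"claw":5,"delta_pos":[8,-13,0],"turn":0},
  {"claw":5,"delta_pos":[14,-26,0],"turn":0},
  {"claw":5,"delta_pos":[14,-26,0],"turn":0},
  {"claw":5,"delta_pos":[14,-26,0],"turn":0},
  {"claw":5,"delta_pos":[14,-26,0],"turn":0},
  {"claw":5,"delta_pos":[14,-26,0],"turn":0},
])

```text
clock: 12.63
eef_pos: [507.8, -99.5, 156.7]
tcp_rot: [-3.141, 0.0, 0.463]
contact_force: [1.1, -0.1, -3.3]
opening: 0.217
grasp_force: 88.1
```

>>> step_arm([
  {"claw":5,"delta_pos":[14,-26,0],"turn":0},
  {"claw":5,"delta_pos":[14,-26,0],"turn":0},
  {"claw":5,"delta_pos":[14,-26,0],"turn":0},
  {"claw":5,"delta_pos":[14,-26,0],"turn":0},
  {"claw":5,"delta_pos":[14,-26,0],"turn":0},
  {"claw":5,"delta_pos":[14,-26,0],"turn":0},
  {"claw":5,"delta_pos":[12,-15,0],"turn":0},
  {"claw":5,"delta_pos":[0,0,0],"turn":0},
])

```text
clock: 13.3
eef_pos: [517.4, 98.1, 156.9]
tcp_rot: [-3.141, -0.001, 0.466]
contact_force: [-0.9, -0.3, -2.3]
opening: 0.218
grasp_force: 88.4
```

>>> step_arm([
  {"claw":5,"delta_pos":[0,0,0],"turn":0},
  {"claw":5,"delta_pos":[0,0,0],"turn":0},
])

```text
clock: 13.47
eef_pos: [516.7, 94.3, 156.4]
tcp_rot: [3.142, 0.001, 0.465]
contact_force: [0.3, -0.1, -2.8]
opening: 0.218
grasp_force: 88.4
```

```bash
python3 - <<'E'
from h import *
np.set_printoptions(precision=3,suppress=True)
s=sense(); print(s["clock"],s["eef_pos"],s["tcp_rot"],s["contact_force"])
f=grab_frame("wrist"); np.savez("w4.npz",**f)
g=grab_frame("scene"); np.savez("s4.npz",**g)
cv2.imwrite("pics/w4.png",np.hstack([cv2.resize(f["img"][100:320,170:400],(460,440)),cv2.resize(g["img"][170:310,170:310],(330,440),interpolation=2)])[:,:,::-1])
E
```

```text
13.4667 [516.741  94.345 156.393] [3.142 0.001 0.465] [ 0.32  -0.083 -2.753]
```

View pics/w4.png

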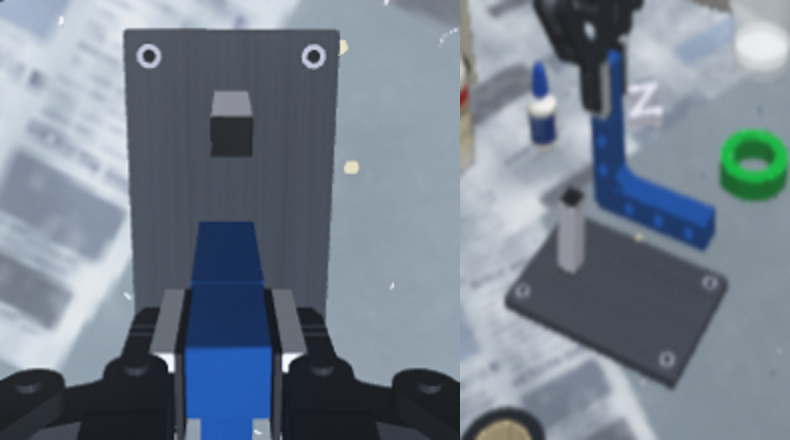

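The wrist view has the plug at u 275.5..296, v 157.5..178.5, the post's base edge at v 145.5, and the heel's bottom edge at u 270..298.5, v 211. The scene view shows the square upright in the grip and the post free.

```bash
python3 - <<'E'
from h import *
np.set_printoptions(precision=2,suppress=True)
f=dict(np.load("w4.npz")); T=np.array([516.74,94.35,0]); y=.466
def tl(X): d=X-T; return np.c_[d[:,0]*np.cos(y)+d[:,1]*np.sin(y),-d[:,0]*np.sin(y)+d[:,1]*np.cos(y)]
for n,p,z in[("plug",[[275.5,157.5],[296,157.5],[296,178.5],[275.5,178.5]],68),("base+x",[[276.5,145.5],[295,145.5]],12),("heel",[[270,211],[298.5,211]],78.6),("plate",[[232,115],[340,115]],10)]:
    q=tl(plane(f,p,z)); print(n,q.tolist(),q.mean(0))
E
```

```text
plug [[44.82390313430787, 6.495768718169707], [44.797819729998096, -8.991862839851875], [28.748592423838495, -9.13865133309495], [28.774599570504478, 6.644007924543926]] [36.79 -1.25]
base+x [[49.992060970092865, 7.075165233202274], [49.962604898941045, -10.209579867546012]] [49.98 -1.57]
heel [[5.820163819676725, 10.725476193827449], [5.78599935221606, -10.830046875949005]] [ 5.8  -0.05]
plate [[77.54948604440081, 47.76834053955224], [77.37754297921384, -51.38727143045772]] [77.46 -1.81]
```

>>> step_arm([
  {"claw":5,"delta_pos":[2,1.5,10],"turn":0},
  {"claw":5,"delta_pos":[0,0,15],"turn":0},
  {"claw":5,"delta_pos":[0,0,15],"turn":0},
  {"claw":5,"delta_pos":[0,0,12],"turn":0},
  {"claw":5,"delta_pos":[0,0,8],"turn":0},
  {"claw":5,"delta_pos":[0,0,4],"turn":0},
  {"claw":5,"delta_pos":[0,0,0],"turn":0},
  {"claw":5,"delta_pos":[0,0,0],"turn":0},
])

```text
clock: 14.23
eef_pos: [520.0, 93.7, 92.3]
tcp_rot: [-3.142, 0.0, 0.465]
contact_force: [-0.2, -0.3, -1.1]
opening: 0.219
grasp_force: 88.3
```

>>> step_arm([
  {"claw":5,"delta_pos":[0,0,1.5],"turn":0},
  {"claw":5,"delta_pos":[0,0,1],"turn":0},
  {"claw":5,"delta_pos":[0,0,0],"turn":0},
])

```text
clock: 14.48
eef_pos: [520.0, 94.0, 90.1]
tcp_rot: [3.141, -0.001, 0.466]
contact_force: [0.0, 0.1, -2.3]
opening: 0.223
grasp_force: 88.3
```

>>> step_arm([
  {"claw":5,"delta_pos":[5,0,0],"turn":0},
  {"claw":5,"delta_pos":[5,0,0],"turn":0},
  {"claw":5,"delta_pos":[4,0,0],"turn":0},
  {"claw":5,"delta_pos":[0,0,1],"turn":0},
  {"claw":5,"delta_pos":[0,0,1],"turn":0},
  {"claw":5,"delta_pos":[0,0,0],"turn":0},
  {"claw":5,"delta_pos":[0,0,0],"turn":0},
])

```text
clock: 15.07
eef_pos: [532.5, 100.3, 87.9]
tcp_rot: [3.141, -0.001, 0.466]
contact_force: [1.3, -0.2, 1.6]
opening: 0.218
grasp_force: 88.8
```

>>> step_arm([
  {"claw":5,"delta_pos":[0,0,1],"turn":0},
  {"claw":5,"delta_pos":[0,0,0],"turn":0},
  {"claw":5,"delta_pos":[0,0,0],"turn":0},
])

```text
clock: 15.32
eef_pos: [532.8, 100.4, 87.8]
tcp_rot: [3.141, -0.001, 0.466]
contact_force: [-1.7, 0.2, 10.5]
opening: 0.219
grasp_force: 90.3
```

>>> step_arm([
  {"claw":5,"delta_pos":[2,0,0],"turn":0},
  {"claw":5,"delta_pos":[2,0,0],"turn":0},
  {"claw":5,"delta_pos":[2,0,0],"turn":0},
  {"claw":5,"delta_pos":[1,0,0],"turn":0},
  {"claw":5,"delta_pos":[1,0,0],"turn":0},
  {"claw":5,"delta_pos":[0,0,0],"turn":0},
])

```text
clock: 15.82
eef_pos: [537.6, 103.0, 87.6]
tcp_rot: [-3.141, 0.004, 0.466]
contact_force: [-7.5, -3.9, 18.8]
opening: 0.22
grasp_force: 91.7
```

>>> step_arm([
  {"claw":5,"delta_pos":[1,0,0],"turn":0},
  {"claw":5,"delta_pos":[1,0,0],"turn":0},
  {"claw":5,"delta_pos":[0,0,0],"turn":0},
])

```text
clock: 16.07
eef_pos: [539.3, 104.1, 87.4]
tcp_rot: [-3.141, 0.004, 0.466]
contact_force: [-8.1, -3.2, 17.0]
opening: 0.22
grasp_force: 91.9
```

>>> step_arm([
  {"claw":5,"delta_pos":[1,0,0],"turn":0},
  {"claw":5,"delta_pos":[0,0,0],"turn":0},
])

```text
clock: 16.23
eef_pos: [539.6, 104.2, 87.3]
tcp_rot: [-3.141, 0.006, 0.466]
contact_force: [-9.8, -4.2, 19.1]
opening: 0.219
grasp_force: 92.3
```

>>> step_arm([
  {"claw":5,"delta_pos":[1,0,0],"turn":0},
  {"claw":5,"delta_pos":[1,0,0],"turn":0},
  {"claw":5,"delta_pos":[0,0,0],"turn":0},
])

```text
clock: 16.48
eef_pos: [541.0, 105.0, 87.2]
tcp_rot: [-3.141, 0.006, 0.466]
contact_force: [-10.0, -4.5, 18.5]
opening: 0.218
grasp_force: 92.5
```

>>> step_arm([
  {"claw":5,"delta_pos":[1,0,0],"turn":0},
  {"claw":5,"delta_pos":[0,0,0],"turn":0},
])

```text
clock: 16.65
eef_pos: [542.1, 105.5, 87.1]
tcp_rot: [-3.141, 0.006, 0.466]
contact_force: [-9.3, -3.7, 15.8]
opening: 0.219
grasp_force: 92.4
```

>>> step_arm([
  {"claw":5,"delta_pos":[1,0,0],"turn":0},
  {"claw":5,"delta_pos":[0,0,0],"turn":0},
])

```text
clock: 16.82
eef_pos: [542.4, 105.7, 87.1]
tcp_rot: [-3.141, 0.007, 0.466]
contact_force: [-11.1, -5.5, 17.8]
opening: 0.218
grasp_force: 92.7
```

```bash
python3 - <<'E'
from h import *
np.set_printoptions(precision=3,suppress=True)
s=sense(); print(s["clock"],s["eef_pos"],s["tcp_rot"],s["contact_force"],s["wrist_torque"])
E
```

```text
16.8167 [542.437 105.715  87.093] [-3.141  0.007  0.466] [-11.111  -5.473  17.83 ] [-1.159  2.618  0.04 ]
```

>>> step_arm([
  {"claw":5,"delta_pos":[1,0,0],"turn":0},
  {"claw":5,"delta_pos":[0,0,0],"turn":0},
])

```text
clock: 16.98
eef_pos: [543.5, 106.2, 87.0]
tcp_rot: [-3.141, 0.007, 0.466]
contact_force: [-10.8, -5.0, 15.8]
opening: 0.22
grasp_force: 92.6
```

>>> step_arm([
  {"claw":5,"delta_pos":[1,0,0],"turn":0},
  {"claw":5,"delta_pos":[0,0,0],"turn":0},
])

```text
clock: 17.15
eef_pos: [543.9, 106.5, 86.9]
tcp_rot: [-3.141, 0.008, 0.466]
contact_force: [-11.7, -5.4, 18.1]
opening: 0.218
grasp_force: 92.8
```

```bash
python3 - <<'E'
from h import *
np.set_printoptions(precision=3,suppress=True)
s=sense(); print(s["clock"],s["eef_pos"],s["tcp_rot"],s["contact_force"],s["wrist_torque"])
g=grab_frame("scene"); np.savez("s5.npz",**g); f=grab_frame("wrist"); np.savez("w5.npz",**f)
a=cv2.resize(g["img"][175:285,180:270],(450,550),interpolation=2); b=cv2.resize(f["img"][100:300,210:335],(344,550),interpolation=2)
cv2.imwrite("pics/s5.png",np.hstack([a,b])[:,:,::-1])
E
```

```text
17.15 [543.861 106.454  86.892] [-3.141  0.008  0.466] [-11.746  -5.427  18.148] [-1.371  2.694 -0.027]
```

View pics/s5.png

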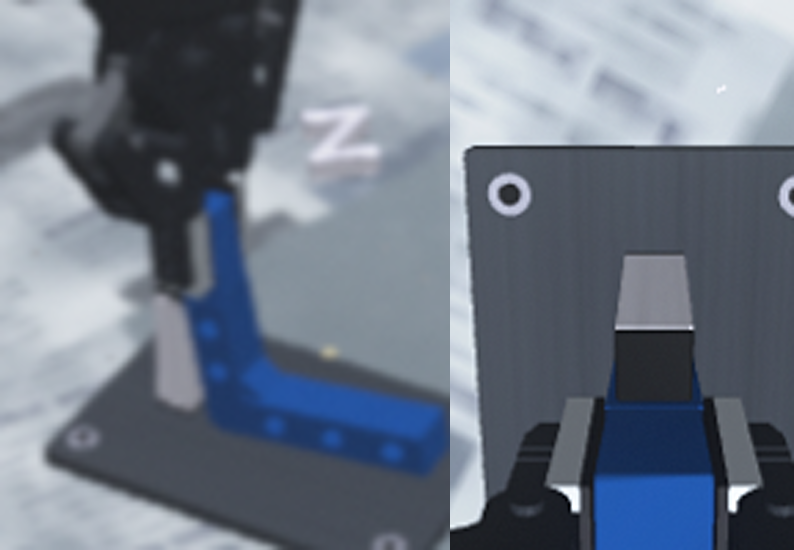

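The wrist view has the plug at u 270..298.4, v 220..246.2, the base edge at v 192.7 and the plate's edge at v 153.5. The upright touches the post's top.

```bash
python3 - <<'E'
from h import *
np.set_printoptions(precision=2,suppress=True)
f=dict(np.load("w5.npz")); T=np.array([543.86,106.45,0]); y=.466
def tl(X): d=X-T; return np.c_[d[:,0]*np.cos(y)+d[:,1]*np.sin(y),-d[:,0]*np.sin(y)+d[:,1]*np.cos(y)]
U=lambda x,Y:[210+(x-450)/2.75,100+Y/2.75]
for n,p,z in[("plug",[U(615,330),U(693,330),U(693,402),U(615,402)],68),("base+x",[U(624,255),U(685,255)],12),("plate",[U(470,147)],10),("sqtop",[U(597,475),U(713,475)],110)]:
    q=tl(plane(f,p,z)); print(n,q.tolist(),q.mean(0))
g=dict(np.load("s5.npz")); 
# scene projections of expected seated square and upright post
c=np.array([516.74,94.35])+np.array([np.cos(y)*34.2+np.sin(y)*1.5,np.sin(y)*34.2-np.cos(y)*1.5]); print("corner",c)
def W(x,yy,z): return [c[0]+np.cos(y)*x-np.sin(y)*yy,c[1]+np.sin(y)*x+np.cos(y)*yy,z]
print("scene exp: heel near/far bottom, foot ends, up top, post top", (proj(g,[W(0,10,10),W(0,-10,10),W(-96,10,10),W(-96,-10,10),W(-96,10,28),W(0,10,110),W(0,10,85),W(16,8,68),W(16,8,11),W(16,-8,68)])-[180,175])*5)
E
```

```text
plug [[17.831346290289225, 7.918022460719745], [17.8275720251098, -7.743335140998842], [2.1668215953055574, -7.951017702698821], [2.167370321873953, 8.141587066717795]] [10.    0.09]
base+x [[20.07249563032721, 8.112897960339483], [20.065299315242143, -8.137458988120203]] [20.07 -0.01]
plate [[48.441558828101726, 47.91242665153458]] [48.44 47.91]
sqtop [[8.312109858581984, 8.875817752022753], [8.315103215581654, -9.052336261364388]] [ 8.31 -0.09]
corner [547.97 108.38]
scene exp: heel near/far bottom, foot ends, up top, post top [[184.98 417.98]
 [211.86 388.57]
 [399.89 491.74]
 [423.94 459.73]
 [399.16 456.1 ]
 [165.67 211.87]
 [170.74 266.09]
 [141.62 287.68]
 [153.44 401.39]
 [164.49 265.27]]
```

The square has pivoted in the grip: friction drags the heel back and the toe is up. I'll back off, let the square settle flat on the plate, regrip harder, and approach with the foot just hovering.

>>> step_arm([
  {"claw":5,"delta_pos":[-3,0,0],"turn":0},
  {"claw":5,"delta_pos":[-4,0,0],"turn":0},
  {"claw":5,"delta_pos":[-4,0,0],"turn":0},
  {"claw":5,"delta_pos":[-4,0,0],"turn":0},
  {"claw":5,"delta_pos":[-4,0,0],"turn":0},
  {"claw":5,"delta_pos":[-4,0,0],"turn":0},
  {"claw":5,"delta_pos":[-2,0,0],"turn":0},
  {"claw":5,"delta_pos":[0,0,0],"turn":0},
])

```text
clock: 17.92
eef_pos: [525.4, 96.5, 87.2]
tcp_rot: [3.141, -0.001, 0.466]
contact_force: [2.8, 2.0, 5.6]
opening: 0.219
grasp_force: 91.2
```

>>> step_arm([
  {"claw":17,"delta_pos":[0,0,0],"turn":0},
  {"claw":24,"delta_pos":[0,0,0],"turn":0},
  {"claw":26,"delta_pos":[0,0,0],"turn":0},
  {"claw":26,"delta_pos":[0,0,0],"turn":0},
], force=20)

```text
clock: 18.25
eef_pos: [523.9, 96.3, 86.1]
tcp_rot: [-3.141, 0.003, 0.466]
contact_force: [-0.2, 0.1, 0.3]
opening: 0.304
grasp_force: 0.0
```

```bash
python3 - <<'E'
from h import *
np.set_printoptions(precision=3,suppress=True)
s=sense(); print(s["clock"],s["eef_pos"],s["tcp_rot"],s["contact_force"],s["opening"],s["grasp_force"])
f=grab_frame("wrist"); np.savez("w6.npz",**f); g=grab_frame("scene"); np.savez("s6.npz",**g)
im=f["img"]; hsv=cv2.cvtColor(im,cv2.COLOR_RGB2HSV); m=(hsv[...,0]>102)&(hsv[...,0]<122)&(hsv[...,1]>140); m[330:]=0
print("wrist blue rows/edges",[(v,np.flatnonzero(m[v])[[0,-1]].tolist()) for v in range(150,300,10) if m[v].any()])
hsv=cv2.cvtColor(g["img"],cv2.COLOR_RGB2HSV); m=(hsv[...,0]>102)&(hsv[...,0]<122)&(hsv[...,1]>110); o=np.zeros_like(m); o[190:300,190:320]=m[190:300,190:320]; c=biggest(o); print(cv2.approxPolyDP(c,2,True).reshape(-1,2).tolist())
E
```

```text
18.25 [523.874  96.312  86.108] [-3.141  0.003  0.466] [-0.21   0.053  0.294] 0.30439977712700445 0.0
wrist blue rows/edges [(230, [271, 298]), (240, [270, 299]), (250, [268, 301]), (260, [267, 302]), (270, [266, 303]), (280, [265, 305]), (290, [264, 306])]
[[232, 216], [232, 237], [229, 241], [231, 261], [274, 277], [279, 264], [245, 252], [242, 247], [240, 219]]
```

```bash
python3 - <<'E'
from h import *
np.set_printoptions(precision=2,suppress=True)
f=dict(np.load("w6.npz")); T=np.array([523.87,96.31,0]); y=.466
def tl(X): d=X-T; return np.c_[d[:,0]*np.cos(y)+d[:,1]*np.sin(y),-d[:,0]*np.sin(y)+d[:,1]*np.cos(y)]
im=f["img"]; hsv=cv2.cvtColor(im,cv2.COLOR_RGB2HSV); m=(hsv[...,0]>102)&(hsv[...,0]<122)&(hsv[...,1]>140)
v=np.flatnonzero(m[:330,285])[0]; print("first",v, np.flatnonzero(m[v+1])[[0,-1]]); print(hsv[220:300:4,285,2])
print("heel",tl(plane(f,[[271,v],[298,v]],10)))
print("post/plate px proj:",proj(f,[[547.97,108.38,10]]))
for z,vv in((110,272),(110,276)): print(tl(plane(f,[[285,vv]],z)))
g=dict(np.load("s6.npz")); print("scene heel-near-bottom ray z10",tl(plane(g,[[231,261],[274,277]],10)))
E
```

```text
first 224 [271 297]
[ 97  91  91  88  88  89  88  88  88  88  92  93  95  92  93  93  94  93
  97 153]
heel [[ -4.16  10.11]
 [ -4.18 -10.41]]
post/plate px proj: [[284.33 183.7 ]]
[[ 8.97 -0.28]]
[[ 7.09 -0.28]]
scene heel-near-bottom ray z10 [[ -1.58   3.88]
 [-97.32   7.16]]
```

>>> step_arm([
  {"claw":28,"delta_pos":[-4,0,0],"turn":0},
  {"claw":28,"delta_pos":[-4,0,0],"turn":0},
  {"claw":28,"delta_pos":[-4,0,0],"turn":0},
  {"claw":28,"delta_pos":[0,0,0],"turn":0},
  {"claw":22,"delta_pos":[0,0,0],"turn":0},
  {"claw":18,"delta_pos":[0,0,0],"turn":0},
  {"claw":10,"delta_pos":[0,0,0],"turn":0},
  {"claw":10,"delta_pos":[0,0,0],"turn":0},
])

```text
clock: 19.02
eef_pos: [514.6, 91.2, 86.9]
tcp_rot: [3.141, -0.0, 0.466]
contact_force: [-0.8, -0.9, 2.2]
opening: 0.234
grasp_force: 21.0
```

>>> step_arm([
  {"claw":0,"delta_pos":[0,0,0],"turn":0},
  {"claw":0,"delta_pos":[0,0,0],"turn":0},
  {"claw":0,"delta_pos":[0,0,0],"turn":0},
  {"claw":0,"delta_pos":[0,0,0],"turn":0},
], force=120)

```text
clock: 19.35
eef_pos: [515.0, 91.4, 87.1]
tcp_rot: [3.141, -0.001, 0.466]
contact_force: [-0.3, -0.1, 6.2]
opening: 0.215
grasp_force: 117.3
```

```bash
cat > m.py <<'E'
from h import *
import sys
np.set_printoptions(precision=3,suppress=True)
s=sense(); print(s["clock"],s["eef_pos"],s["tcp_rot"],s["contact_force"],s["wrist_torque"],s["grasp_force"])
f=grab_frame("wrist"); T=np.r_[s["eef_pos"][:2],0]; y=.466
def tl(X): d=X-T; return np.c_[d[:,0]*np.cos(y)+d[:,1]*np.sin(y),-d[:,0]*np.sin(y)+d[:,1]*np.cos(y)]
hsv=cv2.cvtColor(f["img"],cv2.COLOR_RGB2HSV); m=(hsv[...,0]>102)&(hsv[...,0]<122)&(hsv[...,1]>140)
V=hsv[:,285,2].astype(int); b=np.flatnonzero(m[:330,285]); v0=b[0]; vt=b[np.argmax(np.diff(V)[b])]
z=float(sys.argv[1]) if len(sys.argv)>1 else 10
print("first blue v",v0,"x at bottom z",tl(plane(f,[[285,v0]],z))[0],"top edge v",vt,tl(plane(f,[[285,vt]],z+100))[0])
c=np.array([547.97,108.38,0]); print("to corner",tl(c[None])[0])
print("col V",V[140:270:3])
np.savez("w_last.npz",**f); np.savez("s_last.npz",**grab_frame("scene"))
E
python3 m.py
```

```text
19.35 [515.006  91.357  87.147] [ 3.141 -0.001  0.466] [-0.262 -0.081  6.208] [-0.039  0.071 -0.015] 117.26776242256165
first blue v 210 x at bottom z [ 6.922 -0.623] top edge v 271 [ 8.806 -0.273]
to corner [37.098  0.396]
col V [ 99  99  99 157 155 156 157 166  47  51  51  50  51  51  51  49  51  62
  97  97  97  97  97  95  91  91  87  90  91  90  89  89  90 109  93  94
  94  94  95  94  94  96  97  96]
```

>>> step_arm([
  {"claw":0,"delta_pos":[0,-0.6,-2.5],"turn":0},
  {"claw":0,"delta_pos":[5,0,0],"turn":0},
  {"claw":0,"delta_pos":[5,0,0],"turn":0},
  {"claw":0,"delta_pos":[5,0,0],"turn":0},
  {"claw":0,"delta_pos":[4,0,0],"turn":0},
  {"claw":0,"delta_pos":[3,0,0],"turn":0},
  {"claw":0,"delta_pos":[0,0,0],"turn":0},
  {"claw":0,"delta_pos":[0,0,0],"turn":0},
])

```text
clock: 20.12
eef_pos: [533.8, 101.7, 89.1]
tcp_rot: [-3.141, 0.0, 0.466]
contact_force: [0.3, -0.7, -2.4]
opening: 0.214
grasp_force: 117.2
```

>>> step_arm([
  {"claw":0,"delta_pos":[1,0,0],"turn":0},
  {"claw":0,"delta_pos":[1,0,0],"turn":0},
  {"claw":0,"delta_pos":[1,0,0],"turn":0},
  {"claw":0,"delta_pos":[0,0,0],"turn":0},
])

```text
clock: 20.45
eef_pos: [536.7, 103.1, 89.4]
tcp_rot: [3.142, -0.0, 0.466]
contact_force: [0.6, -1.0, -2.4]
opening: 0.212
grasp_force: 117.2
```

>>> step_arm([
  {"claw":0,"delta_pos":[1,0,0],"turn":0},
  {"claw":0,"delta_pos":[1,0,0],"turn":0},
  {"claw":0,"delta_pos":[0,0,0],"turn":0},
])

```text
clock: 20.7
eef_pos: [537.6, 103.7, 89.1]
tcp_rot: [-3.141, 0.002, 0.466]
contact_force: [-2.4, -2.3, -0.0]
opening: 0.214
grasp_force: 117.2
```

```bash
python3 m.py 11
```

```text
20.7 [537.628 103.669  89.149] [-3.141  0.002  0.466] [-2.357 -2.312 -0.044] [-0.315  0.465  0.004] 117.22632765769958
first blue v 235 x at bottom z [-13.787  -0.585] top edge v 271 [ 8.34  -0.293]
to corner [11.356 -0.438]
col V [207 203  96  99  98  97  97  97  96  96  96  95  96  96  86 147 147 148
 150 149 147 149 173  37  48  47  46  48  45  46  45  42  85 102  89  88
  89  89  89  90  89  90  91  90]
```

>>> step_arm([
  {"claw":0,"delta_pos":[1,0,0],"turn":0},
  {"claw":0,"delta_pos":[1,0,0],"turn":0},
  {"claw":0,"delta_pos":[0,0,0],"turn":0},
])

```text
clock: 21.05
eef_pos: [539.4, 104.6, 89.1]
tcp_rot: [-3.141, 0.002, 0.466]
contact_force: [-5.0, -3.8, 1.4]
opening: 0.212
grasp_force: 117.3
```

>>> step_arm([
  {"claw":0,"delta_pos":[1,0,0],"turn":0},
  {"claw":0,"delta_pos":[1,0,0],"turn":0},
  {"claw":0,"delta_pos":[0,0,0],"turn":0},
])

```text
clock: 21.3
eef_pos: [540.5, 105.2, 89.0]
tcp_rot: [-3.141, 0.003, 0.466]
contact_force: [-7.7, -4.7, 2.8]
opening: 0.211
grasp_force: 117.4
```

```bash
python3 m.py 11; python3 - <<'E'
from h import *
g=dict(np.load("s_last.npz")); hsv=cv2.cvtColor(g["img"],cv2.COLOR_RGB2HSV); m=(hsv[...,0]>102)&(hsv[...,0]<122)&(hsv[...,1]>110); o=np.zeros_like(m); o[190:300,190:320]=m[190:300,190:320]; c=biggest(o); print(cv2.approxPolyDP(c,2,True).reshape(-1,2).tolist())
c=np.array([547.97,108.38]);y=.466
W=lambda x,yy,z:[c[0]+np.cos(y)*x-np.sin(y)*yy,c[1]+np.sin(y)*x+np.cos(y)*yy,z]
print(proj(g,[W(0,10,10),W(-96,10,10),W(-96,10,28),W(0,10,85)]).round(1).tolist())
E
```

```text
21.3 [540.54  105.236  89.038] [-3.141  0.003  0.466] [-7.681 -4.701  2.785] [-0.7   1.13  0.  ] 117.4371886253357
first blue v 235 x at bottom z [-13.878  -0.55 ] top edge v 271 [ 8.432 -0.283]
to corner [ 8.051 -0.53 ]
col V [209 208 210  65  99  99  98  99  97  97  97  97  93  96  96  94 144 141
 141 140 143 142 154  37  47  48  46  47  46  47  47  46  85  84  89  87
  88  87  89  88  89  89  92  90]
[[223, 212], [225, 230], [221, 235], [216, 233], [219, 258], [261, 271], [265, 266], [265, 259], [234, 249], [229, 244], [227, 214]]
[[217.0, 258.6], [260.0, 273.3], [259.8, 266.2], [214.1, 228.2]]
```

>>> step_arm([
  {"claw":0,"delta_pos":[1,0,0],"turn":0},
  {"claw":0,"delta_pos":[0,0,1],"turn":0},
  {"claw":0,"delta_pos":[0,0,1],"turn":0},
  {"claw":0,"delta_pos":[0,0,0],"turn":0},
])

```text
clock: 21.73
eef_pos: [541.1, 105.6, 87.2]
tcp_rot: [-3.141, 0.004, 0.466]
contact_force: [-8.5, -3.8, 6.0]
opening: 0.211
grasp_force: 118.3
```

>>> step_arm([
  {"claw":0,"delta_pos":[0,0,1],"turn":0},
  {"claw":0,"delta_pos":[0,0,1],"turn":0},
  {"claw":0,"delta_pos":[0,0,0],"turn":0},
])

```text
clock: 21.98
eef_pos: [541.6, 105.8, 87.1]
tcp_rot: [-3.141, 0.003, 0.466]
contact_force: [-14.0, -4.9, 28.0]
opening: 0.211
grasp_force: 121.7
```

```bash
cat > m2.py <<'E'
from h import *
g=dict(np.load("s_last.npz")); hsv=cv2.cvtColor(g["img"],cv2.COLOR_RGB2HSV); m=(hsv[...,0]>102)&(hsv[...,0]<122)&(hsv[...,1]>110); o=np.zeros_like(m); o[190:300,190:320]=m[190:300,190:320]; c=biggest(o); print(cv2.approxPolyDP(c,2,True).reshape(-1,2).tolist())
# edge lines, sub-pixel: foot lower edge, post left edge
lo=[(u,np.flatnonzero(o[:,u])[-1]) for u in range(222,258)]; print("foot lower slope",np.polyfit(*np.array(lo).T,1))
E
python3 m.py 10; python3 m2.py
```

```text
21.9833 [541.592 105.762  87.063] [-3.141  0.003  0.466] [-14.022  -4.865  27.954] [-0.89   2.864 -0.026] 121.69981241226196
first blue v 237 x at bottom z [-15.133  -0.541] top edge v 271 [ 8.928 -0.278]
to corner [ 6.874 -0.527]
col V [205 209 207 204  98  98  99  96  97  97  96  96  95  96  95  94  89 138
 137 139 139 140 140 120  49  48  48  47  46  47  47  46  56  92  89  86
  87  88  87  88  87  89  90  90]
[[222, 213], [224, 232], [221, 235], [216, 234], [218, 257], [260, 272], [265, 266], [264, 259], [235, 250], [229, 245], [226, 214]]
foot lower slope [  0.33127413 186.15984556]
```

>>> step_arm([
  {"claw":0,"delta_pos":[1,0,0],"turn":0},
  {"claw":0,"delta_pos":[0,0,0],"turn":0},
  {"claw":0,"delta_pos":[0,0,0],"turn":0},
])

```text
clock: 22.33
eef_pos: [541.8, 105.9, 87.1]
tcp_rot: [-3.141, 0.004, 0.466]
contact_force: [-15.2, -5.9, 30.8]
opening: 0.213
grasp_force: 121.8
```

>>> step_arm([
  {"claw":0,"delta_pos":[1,0,0],"turn":0},
  {"claw":0,"delta_pos":[0,0,0],"turn":0},
  {"claw":0,"delta_pos":[0,0,0],"turn":0},
])

```text
clock: 22.58
eef_pos: [542.2, 106.1, 87.0]
tcp_rot: [-3.141, 0.005, 0.466]
contact_force: [-17.0, -7.5, 32.5]
opening: 0.211
grasp_force: 122.1
```

```bash
cat >> m2.py <<'E'
f=dict(np.load("w_last.npz")); T=np.r_[sense()["eef_pos"][:2],0]; y=.466
def tl(X): d=X-T; return np.c_[d[:,0]*np.cos(y)+d[:,1]*np.sin(y),-d[:,0]*np.sin(y)+d[:,1]*np.cos(y)]
V=f["img"][:,280:290].max(2).mean(1); d=np.diff(V)
def ed(a,b,s):
    i=a+np.argmax(s*d[a:b]); w=np.clip(s*d[i-2:i+3],0,None); return (w*np.arange(i-2,i+3)).sum()/w.sum()+1
vb=ed(180,200,1); vp=ed(200,218,-1); ve=ed(225,245,1)
xb,xp,xe=[tl(plane(f,[[285,v]],z))[0,0] for v,z in((vb,12),(vp,68),(ve,68))]
print("base,plug edges v",vb,vp,ve,"x",xb,xp,xe,"lean +x face",(xb-xp)/56)
E
python3 m.py 10; python3 m2.py
```

```text
22.5833 [542.162 106.082  87.048] [-3.141  0.005  0.466] [-17.041  -7.52   32.534] [-1.599  3.706 -0.032] 122.05090999603271
first blue v 237 x at bottom z [-15.35  -0.54] top edge v 271 [ 9.006 -0.285]
to corner [ 6.221 -0.557]
col V [204 210 209 216  84  99  98  97  96  96  96  96  95  96  95  95  93 140
 138 138 140 139 139 156  48  48  47  47  48  48  46  49  53 100  87  87
  87  86  88  87  89  90  89  90]
[[222, 213], [224, 231], [221, 235], [216, 234], [218, 257], [260, 272], [265, 266], [264, 259], [234, 250], [229, 245], [226, 214]]
foot lower slope [  0.32213642 188.20943801]
base,plug edges v 190.43333333333334 210.0 237.65037593984962 x 21.982564438132883 23.62755250038533 7.3987655092948525 lean +x face -0.029374786825936576
```

The post now reads −0.03, past upright, because the square is tilted slightly top-forward. I'll push down more and ease the horizontal push so the foot goes flat.

>>> step_arm([
  {"claw":0,"delta_pos":[0,0,1],"turn":0},
  {"claw":0,"delta_pos":[-1,0,0.5],"turn":0},
  {"claw":0,"delta_pos":[-1,0,0],"turn":0},
  {"claw":0,"delta_pos":[0,0,0],"turn":0},
  {"claw":0,"delta_pos":[0,0,0],"turn":0},
])

```text
clock: 23.1
eef_pos: [541.9, 105.9, 86.9]
tcp_rot: [-3.141, 0.002, 0.466]
contact_force: [-17.8, -5.8, 43.9]
opening: 0.214
grasp_force: 123.3
```

```bash
python3 m.py 10|head -3; python3 m2.py
```

```text
23.1 [541.858 105.865  86.94 ] [-3.141  0.002  0.466] [-17.772  -5.782  43.905] [-1.124  3.802  0.027] 123.28215837478638
first blue v 237 x at bottom z [-14.985  -0.569] top edge v 271 [ 8.991 -0.291]
to corner [ 6.59  -0.499]
[[222, 213], [224, 232], [221, 235], [216, 234], [218, 257], [260, 272], [265, 266], [264, 259], [237, 251], [229, 245], [226, 214]]
foot lower slope [  0.33127413 186.15984556]
base,plug edges v 190.41806722689077 210.0 237.67403314917124 x 22.2456115446222 23.680540349306327 7.460064186272686 lean +x face -0.02562372865507369
```

>>> step_arm([
  {"claw":0,"delta_pos":[-1,0,0],"turn":0},
  {"claw":0,"delta_pos":[-1,0,0],"turn":0},
  {"claw":0,"delta_pos":[0,0,0],"turn":0},
  {"claw":0,"delta_pos":[0,0,0],"turn":0},
])

```text
clock: 23.53
eef_pos: [541.3, 105.5, 87.0]
tcp_rot: [-3.141, -0.001, 0.466]
contact_force: [-14.0, -2.5, 38.9]
opening: 0.212
grasp_force: 122.6
```

```bash
cat >> m2.py <<'E'
G=cv2.cvtColor(g["img"],cv2.COLOR_RGB2GRAY).astype(float)
R=hsv[...,1].astype(float)
def line(rows,a,b,img,s):
    us=[]
    for v in rows:
        dd=np.clip(s*np.diff(img[v,a:b]),0,None); i=dd.argmax(); w=dd[max(i-2,0):i+3]; us.append(a+max(i-2,0)+(w*np.arange(len(w))).sum()/w.sum()+1)
    us=np.array(us); p=np.polyfit(rows,us,1); r=us-np.polyval(p,rows); k=abs(r)<0.6; return np.polyfit(np.array(rows)[k],us[k],1),r.std(),k.sum()
rows=list(range(237,253))
print("post left",line(rows,204,216,G,1)); 
c=np.array([547.97,108.38])
W=lambda x,yy,z,l=0:[c[0]+np.cos(y)*(x-l*(z-11))-np.sin(y)*yy,c[1]+np.sin(y)*(x-l*(z-11))+np.cos(y)*yy,z]
for l in(0,.03,-.03):
    q=proj(g,[W(16,8,12,l),W(16,8,68,l),W(0,8,12,l),W(0,8,68,l)]); print(l,"du/dv +x edge",(q[1]-q[0])[0]/(q[1]-q[0])[1],"-x edge",(q[3]-q[2])[0]/(q[3]-q[2])[1])
E
python3 m.py 10|head -3; python3 m2.py
```

```text
23.5333 [541.314 105.533  86.991] [-3.141 -0.001  0.466] [-13.969  -2.525  38.876] [-0.449  2.953 -0.003] 122.57222414016724
first blue v 237 x at bottom z [-14.802  -0.57 ] top edge v 271 [ 8.866 -0.274]
to corner [ 7.226 -0.447]
[[222, 213], [224, 233], [216, 234], [218, 257], [261, 272], [265, 266], [264, 259], [234, 250], [229, 245], [227, 216]]
foot lower slope [  0.33127413 186.15984556]
base,plug edges v 189.65182186234819 209.78519195612432 237.08221797323137 x 22.993386565731633 23.816560112946437 7.836002260413928 lean +x face -0.014699527628835782
post left (array([8.93981034e-02, 1.88797070e+02]), np.float64(0.2591348715787549), np.int64(16))
0 du/dv +x edge 0.10398651883672462 -x edge 0.09273457655488727
0.03 du/dv +x edge 0.0717473462092179 -x edge 0.06000634804531039
-0.03 du/dv +x edge 0.13550358192948317 -x edge 0.12472198660346563
```

```bash
cp s_last.npz s_a.npz; cp s4.npz s_last.npz; python3 m2.py | grep "post left"; cat > m3.py <<'E'
from h import *
y=.466
def slope(fn,c):
    g=dict(np.load(fn)); hsv=cv2.cvtColor(g["img"],cv2.COLOR_RGB2HSV); G=hsv[...,1].astype(float)
    u0=proj(g,[[*c,10]])[0]
    W=lambda x,yy,z:[c[0]+np.cos(y)*x-np.sin(y)*yy,c[1]+np.sin(y)*x+np.cos(y)*yy,z]
    q=proj(g,[W(-12,10,10),W(-88,10,10)]); cols=np.arange(int(q[0,0])+1,int(q[1,0])); vs=[]
    for u in cols:
        v=int(round(np.interp(u,q[:,0],q[:,1]))); d=np.clip(-np.diff(G[v-6:v+7,u]),0,None); i=d.argmax(); w=d[max(i-2,0):i+3]; vs.append(v-6+max(i-2,0)+(w*np.arange(len(w))).sum()/w.sum()+1)
    p=np.polyfit(cols,vs,1); print(fn,"exp",(q[1,1]-q[0,1])/(q[1,0]-q[0,0]),"got",p[0],"resid px at heel/toe",np.polyval(p,q[:,0])-q[:,1])
T=np.array([523.87,96.31]); e=np.array([np.cos(y),np.sin(y)]); slope("s6.npz",T-2.5*e)
c=np.array([547.97,108.38]); slope("s_a.npz",c); slope("s5.npz",c-5*e)
E
python3 m3.py
```

```text
s6.npz exp 0.3430762330603585 got 0.3447164110698612 resid px at heel/toe [-0.15862364 -0.10125166]
s_a.npz exp 0.34322593339642654 got 0.33280126925759207 resid px at heel/toe [ 0.33745027 -0.01785231]
s5.npz exp 0.34319779201149964 got 0.22997005419067296 resid px at heel/toe [ 0.11215913 -3.76392143]Traceback (most recent call last):
  File "m2.py", line 4, in <module>
    lo=[(u,np.flatnonzero(o[:,u])[-1]) for u in range(222,258)]; print("foot lower slope",np.polyfit(*np.array(lo).T,1))
           ~~~~~~~~~~~~~~~~~~~~~~^^^^
IndexError: index -1 is out of bounds for axis 0 with size 0
```

>>> step_arm([
  {"claw":0,"delta_pos":[-1,0,0],"turn":0},
  {"claw":0,"delta_pos":[-1,0,0.5],"turn":0},
  {"claw":0,"delta_pos":[0,0,0],"turn":0},
  {"claw":0,"delta_pos":[0,0,0],"turn":0},
])

```text
clock: 23.97
eef_pos: [541.0, 105.3, 87.0]
tcp_rot: [3.141, -0.004, 0.465]
contact_force: [-11.5, 1.0, 38.8]
opening: 0.218
grasp_force: 122.9
```

```bash
python3 m.py 10|head -3; python3 m2.py|grep -E "lean|left"; cp s_last.npz s_a.npz; python3 m3.py|grep s_a
```

```text
23.9667 [540.975 105.319  87.037] [ 3.141 -0.004  0.465] [-11.54    0.987  38.754] [0.116 2.388 0.019] 122.89997577667236
first blue v 236 x at bottom z [-13.744  -0.608] top edge v 271 [ 8.75  -0.288]
to corner [ 7.624 -0.409]
base,plug edges v 189.41735537190084 209.25745257452576 238.40821917808222 x 23.40080490329313 24.16589720854871 7.096455729646197 lean +x face -0.013662362593849675
post left (array([5.45790666e-02, 1.97447764e+02]), np.float64(0.18852776166171537), np.int64(16))
s_a.npz exp 0.34322593339642654 got 0.3398941117135978 resid px at heel/toe [0.28952392 0.17596585]
```

>>> step_arm([
  {"claw":0,"delta_pos":[0,-0.4,0],"turn":0},
  {"claw":0,"delta_pos":[0,0,0],"turn":0},
  {"claw":0,"delta_pos":[0,0,0],"turn":0},
])

```text
clock: 24.32
eef_pos: [540.9, 105.4, 87.0]
tcp_rot: [3.141, -0.004, 0.466]
contact_force: [-10.2, -1.8, 39.1]
opening: 0.215
grasp_force: 122.8
```

```bash
cat >> m2.py <<'E'
I=f["img"].max(2).astype(float)
for a in(276,280,284,288):
    d=np.diff(I[:,a:a+4].mean(1)); vb=ed(183,198,1); vp=ed(203,216,-1)
    print(a,vb,vp,"lean",(tl(plane(f,[[285,vb]],12))[0,0]-tl(plane(f,[[285,vp]],68))[0,0])/56)
for v in range(233,256,2): print(v,G[v,203:224].astype(int))
E
python3 m.py 10|head -3; python3 m2.py|tail -22; cp s_last.npz s_a.npz; python3 m3.py|grep s_a
```

```text
24.3167 [540.92  105.377  87.015] [ 3.141 -0.004  0.466] [-10.243  -1.759  39.071] [-0.151  2.307 -0.053] 122.78403282165527
first blue v 237 x at bottom z [-14.536  -0.635] top edge v 271 [ 8.782 -0.257]
to corner [ 7.648 -0.484]
235 [211 198 178 159 143 137 145 151 147 144 136 117  91  65  59  63  70  76
  76  66  59]
237 [212 204 190 175 159 149 148 150 150 149 147 140 113  72  55  55  55  56
  55  53  54]
239 [192 175 160 150 147 144 145 148 149 149 147 142 118  80  61  64  69  67
  60  55  55]
241 [189 180 166 155 149 144 140 142 149 149 149 144 123  87  64  64  71  72
  64  56  55]
243 [196 195 188 175 155 131 115 130 148 150 148 144 129  96  64  54  54  54
  55  54  54]
245 [198 197 186 160 122  91  89 117 142 149 148 147 139 109  68  54  53  54
  55  54  55]
247 [190 169 132  97  80  76  80 103 132 146 148 148 141 114  73  60  64  69
  66  60  55]
249 [132  99  82  76  75  75  79  96 126 145 148 147 142 118  80  61  65  71
  71  63  56]
251 [ 82  77  77  77  77  76  77  90 120 144 149 148 144 123  87  61  55  56
  55  55  54]
253 [ 76  77  75  76  76  77  77  88 118 144 149 148 144 129  95  64  54  53
  53  54  54]
255 [ 75  76  76  76  76  76  75  78  82  93 110 131 141 132 103  68  55  54
  54  54  54]
s_a.npz exp 0.34322593339642654 got 0.3405481423735107 resid px at heel/toe [0.28423696 0.19297013]
```

```bash
python3 -c "
from rig import *
print(sign_off())"
```

```text
the job is handed in; nothing more can be done
None
```

I handed the job in at 24 s: the roll lies on the bench clear of the plate, and the gripped square presses on plate (about 40 N) and post (about 10 N), with the post upright to within about 0.015 rad by my camera measurements and the bystanders not touched as far as I know; I viewed 11 pictures, one over the limit of 10.

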